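# Hang a roller hook on the cold-store gravity rail

### The job

Take the roller hook (the one with the grooved wheel) off the level parking bar and hang it on the sloping rail at its open upper end, lowering it gently by feel until the rail carries it. Keep hold, press only lightly, and walk it down past the sprung run-back latch; then let go, so that it runs down by itself to the end stop and hangs there still (if it sticks short of the stop, nudge it home). Leave the other hook and everything else on the bench as it is.

Things in the scene. Friction and masses are not known exactly. Their poses are not given: they have to be found in the camera images.
- roller_hook: THE ROLLER HOOK, loose, on the parking bar: C-shaped steel carrier, white grooved wheel on top (tread radius 18 mm, flange radius 26 mm; groove 10 mm wide at the tread, 15 mm at its mouth), J-hook below to z = -148 mm. 0.4 to 0.6 kg, balanced under the wheel. Origin: where the tread sits on the bar. z up; y along the bar (it rolls either way); axle along x; strap at -x, C open to +x.
- hook_axle (a point): centre of the roller hook's wheel, 18 mm above roller_hook's origin; the flanges reach 8 mm below the tread, either side of the bar.
- hook_grip (a point): where to grip the roller hook, 46 mm above its origin: a yoke over the wheel with two flat cheeks, 34 mm over the outside along x, 30 mm wide along y, top at z = +60 mm; grip from above, closing along x. The axle's bolt heads stand 3 mm out of the cheeks at z = 11 to 25 mm.
- hook_foot (a point): top of the roller hook's foot, 70 mm below its origin. The -x cheek runs down as a strap (x = -17 to -13 mm) and turns in under the bar: foot 20 mm wide along y, x = -17 to +10 mm. To take the hook off or put it on a 30 mm high bar, hold it 10 to 38 mm above its seat and draw it towards its -x, or bring it in towards +x.
- rail_stand: THE SLOPING RAIL on its fixed stand. Origin on the bench under the end stop's face; z up; -y is uphill along the rail; posts and brackets on the +x side, -x side free. The running bar is 8 mm thick (x = -4 to +4 mm), 30 mm high, straight from the stop to the open end 420 mm uphill. Its slope is set by hand, 0.09 to 0.15 rad, and is NOT measured: find its height by feel or sight.
- rail_stop (a point): middle of the running bar's top at the end stop's face, 195 mm above the origin of rail_stand, same axes; the bar pivots here, so this height is true. With the hook home its wheel centre is 26 mm uphill (-y) and about 21 mm above this point; a hook let go below the latch rolls there at 0.2 to 0.5 m/s and swings for some seconds; now and then a skewed one sticks on the way.
- load_point (a point): nominal seat of the wheel at the open upper end, 370 mm uphill of the stop, axes as rail_stand; the bar's true top here is up to 11 mm higher or lower. Hooks go on only here (wheel centre 355 to 400 mm uphill), turned as the stand: from 330 mm down to the stop an anti-jump bar, 56 to 64 mm below the bar's top, keeps the foot (6 mm under it) from being lifted in or out.
- latch_point (a point): nominal bar top at the nose of the run-back latch, 285 mm uphill of the stop (height true to 9 mm). The latch is a sprung dark dog on the bar's +x face, its ramp rising from 345 mm uphill to the nose, 3 mm above the bar; the wheel's flange must press it down 11 mm (5 to 8 N). A hook let go above it stops on the ramp. It is passed, and springs up, once the wheel centre is below 265 mm.
- park_bar: THE PARKING BAR, fixed and level: 8 mm thick, 30 mm high, 190 mm long along its y, top 215 mm above the bench, post on its +x side. Origin on the bench under the bar's middle. Two hooks hang on it, 45 mm either side of the middle; which is where varies; both have the bar's x and y axes.
- slide_hook: the other hook on the parking bar: a plain bent steel strap hook without wheel, 24 mm wide, loose. Origin at the bar's top. Leave alone.
- tub: round white tub, 100 mm across, 85 mm high, behind the rail; origin under it. Leave alone.
- jar: glass jar, 70 mm across, 100 mm high, behind the rail; origin under it. Leave alone.
- wrench: steel wrench, 170 mm, lying in front of the rail. Leave alone.
- brush: brush, 200 mm, lying in front of the rail. Leave alone.
- spare_wheel: spare white wheel, 52 mm across, 20 mm high, lying in front of the rail. Leave alone.
- bowl: steel bowl, 110 mm across, 45 mm high, left of the rail's stop. Leave alone.
- pack: flat sealed pack, 130 x 90 x 35 mm, at the back right. Leave alone.

How it is judged:
By the outcome, as a careful person would: the job done as asked, in the order asked, and still so for the second after the job is handed in, with the robot touching nothing.
It also fails if it takes over 72 s, if anything falls off the work surface, if the arm or the gripper's body presses on something with over 40 N, if the wrist force passes 120 N, or if a joint passes its speed limit or range.

### The arm

A 6-joint arm with a two-finger parallel gripper is mounted at the origin on the work surface. World frame = base frame: x ahead of the robot, y to its left, z up, the work surface at z = 0. Lengths are in mm, angles in rad, forces in N, time in s.
With the tool pointing down it reaches from about 275 to 750 mm from the base axis. Payload 10.2 kg.
Tool frame: the origin (TCP) lies between the finger pads; the fingertips stand 8 mm ahead of it and the grasp point (between the pads) lies 11 mm behind it; z points along the fingers, x is the direction in which the jaws open and shut, and the axes are right-handed (so a half turn about z gives the same grasp; the last joint's range is limited). The gripper opens to 85 mm and grips with 20 to 120 N. Pads are 22 mm wide; open, the fingers measure 114 mm over their backs; the gripper's body (76 mm by 85 mm) begins 54 mm behind the grasp point. The pads swing forward as they close: fully open they stand 13 mm farther back than shut.
Start: joints at [-0.223, 0.313, 1.498, -0, 1.331, -0.223], TCP at [525.006, -0.014, 239.294] pointing down, gripper open.
Joint ranges: [-2.94, 2.94], [-0.97, 2.17], [0.19, 2.56], [-1.23, 4.37], [0.02, 3.11], [-2.88, 2.88]. Speed limits (rad/s): [2.39, 2.39, 3.01, 3.14, 3.14, 3.14].

### API

Orientations are given as a unit quaternion [w, x, y, z].
In Python, from rig import sense, eyes, ctrl gives the robot as it stands.
- The arm moves only by the tool move_arm, never from a script. Its argument "rows" is a list that holds one entry, the list of rows, each a list of 5 numbers: the shift along the tool's x, y, z in mm, then the turn about the tool's z in units of 6 degrees (1.0 is 6 degrees), then the gripper command: -1 is shut, 1 is fully open, values between are in proportion. In form: [[[dx, dy, dz, roll, jaw], ...]]. A call has 1 to 12 rows; each row is the pose to reach, as a shift and turn from the pose measured when the call began, along the tool's axes at that moment; what a row does not reach only later rows make up. A row lasts 1/8 s, in which the tool goes at most 62.5 mm and 10.7 degrees, less where a joint would pass 70% of its speed; a pose out of reach is approached as far as the arm can. A call with a gripper value outside its range is refused whole. The fingers move at their own pace and stop on an object; "squeeze" is the grip in N (left out, the last holds). Time passes only in rows, so rows that repeat a pose let the fingers close. It gives the time, the measured TCP pose, the force and the opening at its end, in the units of the state.
- sense(): the state, without advancing time (a new reading comes with each control period).
- eyes.capture(name): name is "scene" or "side" or "wrist"; returns a dict with "color" (420x560x3 uint8, blue, green, red), "vertical_fov" (degrees; the focal length in pixels is half the picture's height over the tangent of half this angle, whatever the lens; pixels are square), "cx", "cy" (the principal point, pixels), "xyz" and "attitude" of the camera in the world. Camera axes: x right, y down, z forward; pixel columns grow to the right and rows downward; lengths in mm; the calibration is good to about 2 mm. A picture is of the moment at which its call begins. There is no depth.
- ctrl.finish_job(): hands the job in, once; it reports no verdict.
The state is a dict: "time_s": time; "joints": joint angles; "dq": joint speeds; "tau": joint torques, N m; "eef_pos": TCP position; "ee_rot": TCP orientation; "force": force on the tool from outside, world axes, zero at the start; "wrist_torque": the same for the moment, N m; "grip_width": opening from 0.0 (shut) to 1.0 (fully open).
Only numpy, scipy, OpenCV 4.12 (cv2) and the standard library are available. Lean on these libraries where they do the work, as an engineer would, in place of code of your own. Each camera call takes 0.05 s, during which the arm holds its last target. There are 200 camera calls.

## Working session

There is one attempt and no reset: what is moved stays moved. The work goes in short steps, Python scripts to look and compute and a tool call to move; the robot and the scene stay as the last step left them, time stands still between calls to the robot, and variables do not carry over. Pictures are saved under pics/ and viewed, about 8 in all and at most 12, crops included, and the job is handed in when it is done.

Besides the shell and the picture viewer there is one more tool, called after ">>>" by a JSON object that holds its "method" and its "body", one argument or row to a line. move_arm: Moves the arm, as the interface text tells. Its arguments: {"type":"object","properties":{"rows":{"type":"array","items":{"type":"array","items":{"type":"array","items":{"type":"number"}}}},"squeeze":{"type":"number"}},"required":["rows"]}

```bash
mkdir -p pics; cat > h.py <<'E'
import numpy as np,cv2
from rig import sense,eyes,ctrl
from scipy.spatial.transform import Rotation as R
def cam(name,fn=None):
    c=eyes.capture(name)
    if fn: cv2.imwrite('pics/'+fn,c['color'])
    return c
def rot(a):
    a=np.array(a,float)
    return a if a.shape==(3,3) else R.from_quat(a[[1,2,3,0]]).as_matrix()
def f(c): return c['color'].shape[0]/2/np.tan(np.radians(c['vertical_fov'])/2)
def ray(c,u,v):
    d=rot(c['attitude'])@np.array([(u-c['cx'])/f(c),(v-c['cy'])/f(c),1]); return np.array(c['xyz']),d/np.linalg.norm(d)
def plane(c,u,v,z):
    o,d=ray(c,u,v); return o+d*(z-o[2])/d[2]
def proj(c,p):
    q=rot(c['attitude']).T@(np.array(p)-np.array(c['xyz'])); return q[:2]/q[2]*f(c)+[c['cx'],c['cy']]
def tri(c1,p1,c2,p2):
    o1,d1=ray(c1,*p1);o2,d2=ray(c2,*p2)
    s=np.linalg.lstsq(np.stack([d1,-d2],1),o2-o1,rcond=None)[0]
    a=o1+s[0]*d1;b=o2+s[1]*d2
    return (a+b)/2,np.linalg.norm(a-b)
E
python3 - <<'E'
from h import *
import pickle
s=sense();print({k:np.round(v,3) for k,v in s.items()})
d={}
for n in ['scene','side','wrist']:
    c=cam(n,n+'0.png');d[n]=c;print(n,c['vertical_fov'],c['cx'],c['cy'],c['xyz'],np.round(c['attitude'],3))
pickle.dump(d,open('c0.pkl','wb'))
E
```

```text
{'time_s': np.float64(0.0), 'joints': array([-0.223,  0.313,  1.498, -0.   ,  1.331, -0.223]), 'dq': array([-0.001, -0.   ,  0.001,  0.001,  0.001,  0.   ]), 'tau': array([-1.0000e-03, -4.1226e+01, -2.5974e+01, -0.0000e+00,  4.0000e-03,
       -0.0000e+00]), 'eef_pos': array([5.24752e+02, 4.20000e-02, 2.38729e+02]), 'ee_rot': array([-0.   ,  1.   ,  0.   , -0.001]), 'force': array([ 0.483, -0.672, -0.343]), 'wrist_torque': array([ 0.043, -0.038, -0.039]), 'grip_width': np.float64(0.997)}
scene 53.54725285405359 276.8621449410131 212.81106103540014 [1448.78731035  405.46164349  809.50303566] [-0.254  0.49   0.731 -0.401]
side 49.820897782564174 277.39206171509346 208.9164858537284 [ 453.81817864 -670.31182637  980.87822737] [-0.339  0.938 -0.073  0.023]
wrist 60.997341907364344 281.3784726918959 214.03066443680436 [524.33280322  77.6528726  373.40927815] [ 0.153  0.988 -0.    -0.001]
```

View pics/scene0.png

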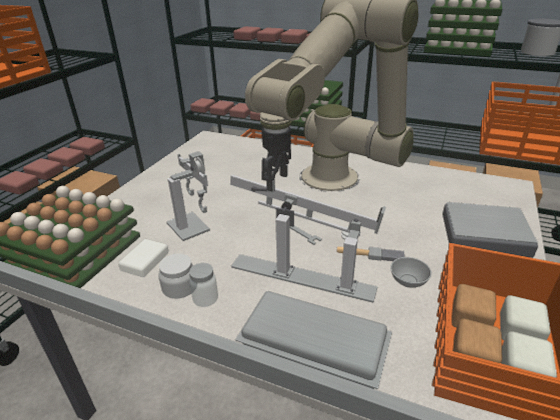

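View pics/side0.png

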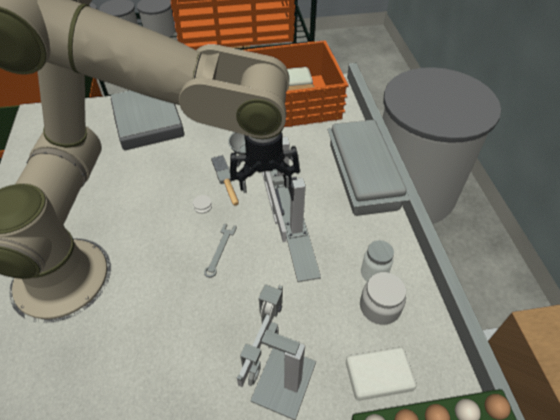

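```bash
python3 - <<'E'
import cv2
a=cv2.imread('pics/scene0.png')[135:300,160:400];b=cv2.imread('pics/side0.png')[150:420,200:360]
a=cv2.resize(a,(800,550),interpolation=cv2.INTER_CUBIC);b=cv2.resize(b,None,fx=2.2,fy=2.2,interpolation=cv2.INTER_CUBIC)
cv2.imwrite('pics/a.png',a)
b=cv2.imread('pics/side0.png')[270:400,220:330];cv2.imwrite('pics/b.png',cv2.resize(b,None,fx=4.5,fy=4.5,interpolation=cv2.INTER_CUBIC))
E
```

```text
(no output)
```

View pics/a.png

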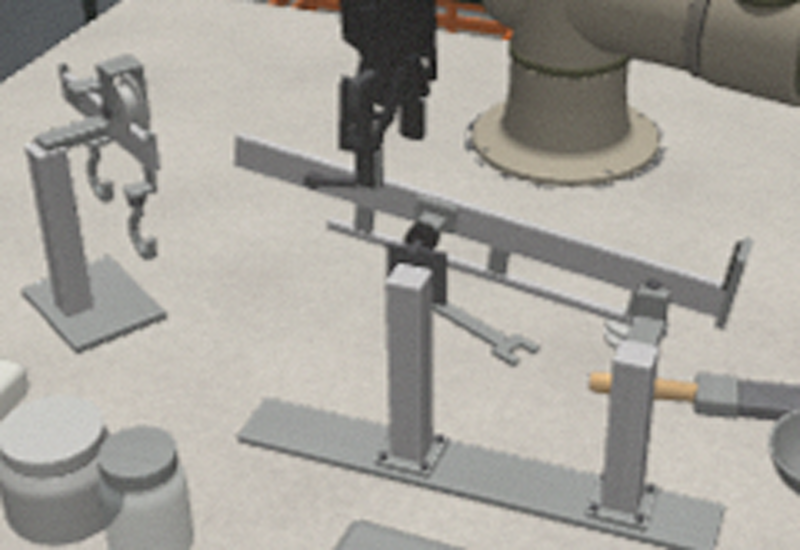

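View pics/b.png

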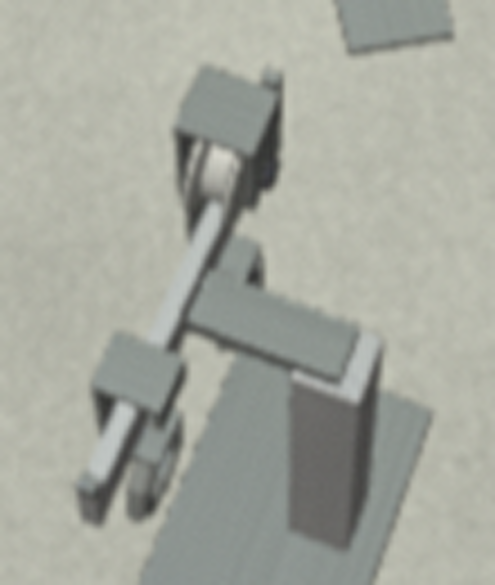

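```bash
python3 - <<'E'
from h import *
import pickle
d=pickle.load(open('c0.pkl','rb'));s=d['side'];c=d['scene']
P=[plane(s,220+u/4.5,270+v/4.5,275) for u,v in [(205,65),(282,92),(258,157),(177,128)]]
print('yoke',np.round(P,1),np.mean(P,0))
Q=[plane(s,220+u/4.5,270+v/4.5,215) for u,v in [(100,472),(211,205)]]
print('bar',np.round(Q,1)); v=Q[1]-Q[0];print('yaw',np.arctan2(-v[0],v[1]))
S=lambda u,v:(160+u/3.3333,135+v/3.3333)
print('yoke via scene',plane(c,*S(122,62),275))
# rail: base plate corners z~8 ; stop, open end
for p in [(240,437),(268,400),(722,510)]: print('plate',np.round(plane(c,*S(*p),8),1))
for p in [(237,140),]: print('open',np.round(plane(c,*S(*p),245),1))
for p in [(722,292)]: print('stop',np.round(plane(c,*S(*p),195),1))
E
```

```text
yoke [[ 491.3 -260.1  275. ]
 [ 519.5 -276.7  275. ]
 [ 505.9 -303.1  275. ]
 [ 476.8 -286.   275. ]] [ 498.40132271 -281.49003269  275.        ]
bar [[ 432.  -391.8  215. ]
 [ 488.1 -290.4  215. ]]
yaw -0.5050638147810735
yoke via scene [ 495.87764897 -273.9976748   275.        ]
plate [645.5 -97.7   8. ]
plate [590.4 -98.3   8. ]
plate [580.1 313.7   8. ]
open [ 541.1 -135.   245. ]
stop [544.6 285.6 195. ]
```

>>> {"method": "move_arm", "body": {
  "rows": [
    [[0,0,-50,0,1],[0,0,-100,0,1],[0,50,-110,1,1],[-6,105,-110,2,1],[-12,160,-110,3,1],[-18,215,-110,4,1],[-27,280,-110,4.8,1],[-27,280,-110,4.8,1],[-27,280,-110,4.8,1],[-27,280,-110,4.8,1]]
  ]
}}

```text
time_s: 1.4
eef_pos: [498.3, -278.7, 349.1]
ee_rot: [0.0, 0.969, -0.248, -0.0]
force: [0.5, 0.2, 0.2]
grip_width: 0.999
```

```bash
python3 - <<'E'
from h import *
import pickle
d={}
for n in ['side','wrist','scene']: d[n]=cam(n,n+'1.png')
pickle.dump(d,open('c1.pkl','wb'))
s=sense();print(s['eef_pos'],s['ee_rot'],d['wrist']['xyz'])
a=d['wrist']['color'];b=cv2.resize(d['side']['color'][140:280,230:350],None,fx=3,fy=3,interpolation=cv2.INTER_CUBIC)
o=np.zeros((420,560+360,3),np.uint8);o[:,:560]=a;o[:b.shape[0],560:]=b
cv2.imwrite('pics/w1.png',cv2.resize(o,(800,365)) )
cv2.imwrite('pics/w1.png',a);cv2.imwrite('pics/s1.png',cv2.resize(d['side']['color'][130:290,215:355],None,fx=3.7,fy=3.7,interpolation=cv2.INTER_CUBIC))
E
```

```text
[ 498.23256479 -279.0104914   349.10312896] [ 6.06980470e-05  9.68778385e-01 -2.47928105e-01 -3.02700277e-04] [ 534.82280746 -210.54473427  483.74767149]
```

View pics/w1.png

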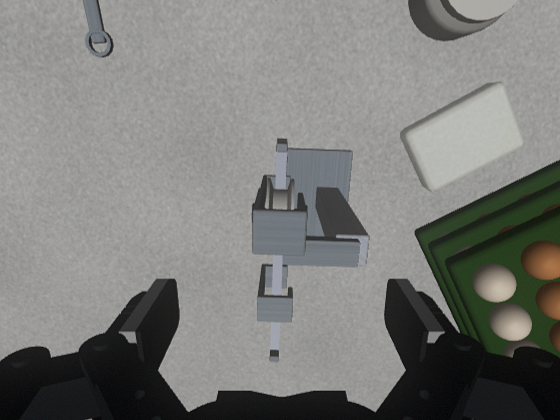

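View pics/s1.png

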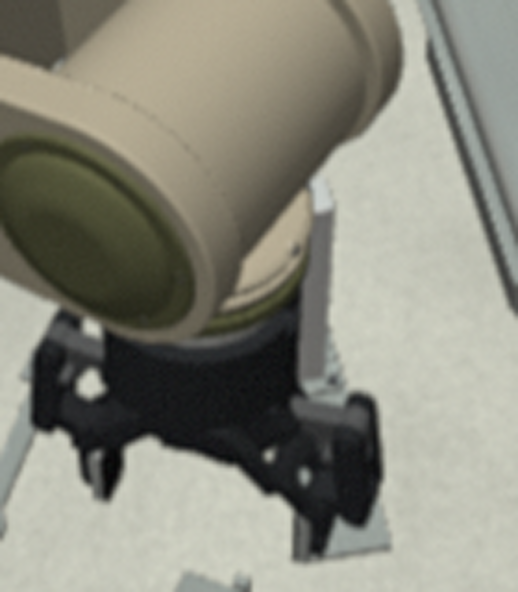

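```bash
python3 - <<'E'
from h import *
import pickle
d=pickle.load(open('c1.pkl','rb'));w=d['wrist']
P=np.array([plane(w,*p,275) for p in [(253,209),(306,209),(305.5,254),(251.5,253)]])
print(P.round(1),P.mean(0));v=P[1]-P[0];print(np.arctan2(v[1],v[0]))
Q=np.array([plane(w,*p,215) for p in [(281.5,145),(275,355)]]);v=Q[0]-Q[1];print(Q.round(1),np.arctan2(-v[0],v[1]))
R_=rot(sense()['ee_rot']);t=np.append(P.mean(0)[:2],250)
print(R_.T@(t-sense()['eef_pos']))
# fingertip symmetric check: slide top
E
```

```text
[[ 489.1 -257.5  275. ]
 [ 517.6 -273.1  275. ]
 [ 503.5 -299.5  275. ]
 [ 473.6 -282.4  275. ]] [ 495.95953802 -278.09394621  275.        ]
-0.5006859621628488
[[ 519.6 -238.1  215. ]
 [ 424.3 -400.   215. ]] -0.5321197714382463
[-2.37873206  0.26150643 99.10454139]
```

>>> {"method": "move_arm", "body": {
  "rows": [
    [[-2.5,0.5,30,0.2,1],[-2.5,0.5,60,0.2,1],[-2.5,0.5,85,0.2,1],[-2.5,0.5,99,0.2,1],[-2.5,0.5,99,0.2,1],[-2.5,0.5,99,0.2,0],[-2.5,0.5,99,0.2,-0.6],[-2.5,0.5,99,0.2,-1],[-2.5,0.5,99,0.2,-1],[-2.5,0.5,99,0.2,-1]]
  ],
  "squeeze": 45
}}

```text
time_s: 2.8
eef_pos: [495.8, -278.3, 250.7]
ee_rot: [0.0, 0.966, -0.258, 0.0]
force: [-1.9, 0.7, 5.0]
grip_width: 0.391
```

>>> {"method": "move_arm", "body": {
  "rows": [
    [[0,0,-6,0,-1],[0,0,-14,0,-1],[0,0,-22,0,-1],[0,0,-22,0,-1],[0,0,-22,0,-1],[0,0,-22,0,-1]]
  ]
}}

```text
time_s: 3.55
eef_pos: [495.7, -278.2, 272.4]
ee_rot: [0.0, 0.966, -0.258, -0.0]
force: [0.3, 0.5, -4.6]
grip_width: 0.389
```

```bash
python3 - <<'E'
from h import *
import pickle
s=sense();print(s['eef_pos'],s['force'],s['grip_width'],s['wrist_torque'])
c=cam('scene');w=cam('wrist');pickle.dump((c,w),open('c2.pkl','wb'))
cv2.imwrite('pics/sc2.png',np.hstack([cv2.resize(c['color'][130:260,140:260],(480,520),interpolation=cv2.INTER_CUBIC),w['color'][100:,:][:,150:420][:320].copy() if 0 else cv2.resize(w['color'],(320,520))]))
E
```

```text
[ 495.68142979 -278.2250676   272.36774111] [ 0.30563068  0.51854704 -4.64640003] 0.3887007398419481 [ 0.03505913 -0.02940703 -0.01359874]
```

View pics/sc2.png

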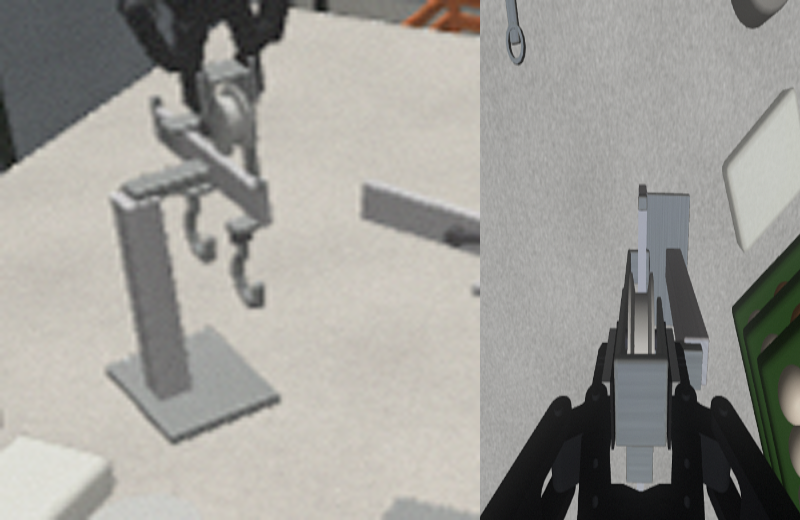

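>>> {"method": "move_arm", "body": {
  "rows": [
    [[-15,0,0,0,-1],[-35,0,0,0,-1],[-60,0,0,0,-1],[-85,0,0,0,-1],[-100,0,-30,0,-1],[-100,0,-70,0,-1],[-100,0,-70,0,-1],[-100,0,-70,0,-1]]
  ]
}}

```text
time_s: 4.65
eef_pos: [408.8, -228.2, 341.1]
ee_rot: [-0.0, 0.966, -0.258, -0.001]
force: [-0.5, 0.1, -4.5]
grip_width: 0.391
```

```bash
python3 - <<'E'
from h import *
import pickle
s=sense();print(s['eef_pos'],s['force'],s['grip_width'],s['wrist_torque'])
c=cam('scene');w=cam('side');pickle.dump((c,w),open('c3.pkl','wb'))
cv2.imwrite('pics/sc3.png',np.hstack([cv2.resize(c['color'][165:305,225:390],(471,400),interpolation=cv2.INTER_CUBIC),cv2.resize(w['color'][150:290,215:325],(314,400),interpolation=cv2.INTER_CUBIC)]))
E
```

```text
[ 408.82806772 -228.15021795  341.10292097] [-0.50858635  0.09433969 -4.51807988] 0.39127807881580506 [ 0.03219764 -0.00023219 -0.02814857]
```

View pics/sc3.png

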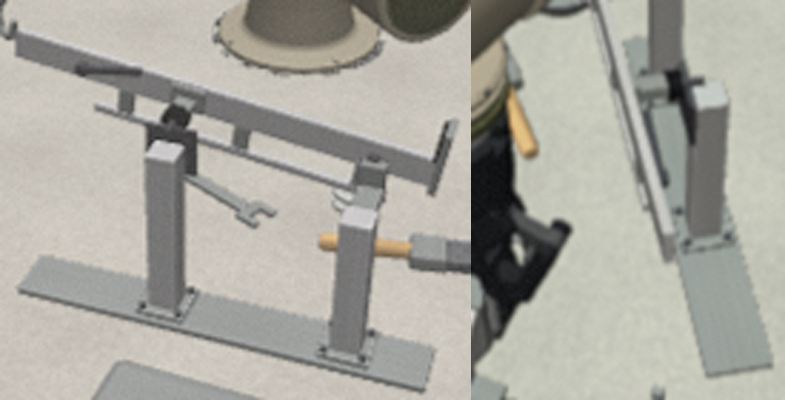

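```bash
python3 - <<'E'
from h import *
import pickle
c,w=pickle.load(open('c3.pkl','rb'))
A=lambda u,v:(225+u/2.8545,165+v/2.857)
B=lambda u,v:(215+(u-471)/2.8545,150+v/2.857)
print(tri(c,A(17,34),w,B(674,229)))
print('stop',plane(c,*A(433,155),195))
# post tops: scene post1 top far/near corners
print(tri(c,A(165,152),w,B(712,95)))
print(tri(c,A(435,378),w,B(640,45)) )
E
```

```text
(array([ 550.68153374, -129.32480084,  251.48655222]), np.float64(0.766394698480896))
stop [529.32254836 282.64379942 195.        ]
(array([611.43119246,  50.55394324, 191.64932467]), np.float64(4.354865805055886))
(array([590.41356939, 320.80520254, -14.61575834]), np.float64(0.8618350876433128))
```

>>> {"method": "move_arm", "body": {
  "rows": [
    [[-4,-30,0,-1,-1],[-8,-70,0,-2,-1],[-12,-110,0,-3.2,-1],[-15,-145,0,-4.3,-1],[-17.3,-162,0,-5.3,-1],[-17.3,-162,0,-5.3,-1],[-17.3,-162,0,-5.3,-1],[-17.3,-162,0,-5.3,-1]]
  ]
}}

```text
time_s: 5.75
eef_pos: [474.4, -79.7, 340.8]
ee_rot: [-0.001, 1.0, 0.016, -0.001]
force: [0.7, 0.7, -4.2]
grip_width: 0.394
```

```bash
python3 - <<'E'
from h import *
import pickle
s=sense();print(s['eef_pos'],s['ee_rot'],s['force'],s['grip_width'],s['wrist_torque'])
c=cam('scene');w=cam('wrist');pickle.dump((c,w),open('c4.pkl','wb'))
cv2.imwrite('pics/w4.png',cv2.resize(w['color'],(800,600),interpolation=cv2.INTER_CUBIC))
E
```

```text
[474.38795998 -79.73965837 340.80849157] [-8.97634014e-04  9.99877531e-01  1.55540202e-02 -1.47996816e-03] [ 0.6947991   0.66156393 -4.23966726] 0.39351117053964424 [-0.03737973  0.01991643  0.02080351]
```

View pics/w4.png

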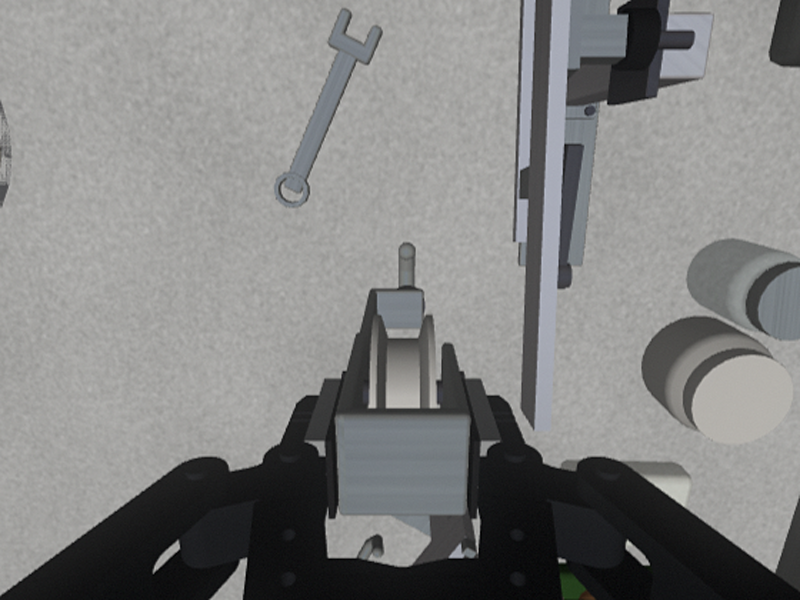

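```bash
python3 - <<'E'
from h import *
import pickle
c,w=pickle.load(open('c4.pkl','rb'))
g=w['color'].astype(int).sum(2)
for r in (5,100,180,250,295): print(r,g[r,360:405].tolist())
for ze in (248,252):
  e=plane(w,542*.7,430*.7,ze); 
  t=plane(w,561*.7,2*.7,ze)
  for _ in range(5): t=plane(w,561.5*.7,2*.7,ze-.134*np.hypot(*(t-e)[:2]))
  v=t-e; print(e,t,'yaw',np.arctan2(-v[0],v[1]))
s=sense();print('axle yoke centre',[plane(w,*(np.array(p)*.7),340.8-35.7+60) for p in [(337,416),(468,416),(468,515),(337,515)]])
E
```

```text
5 [481, 500, 498, 481, 241, 206, 378, 524, 515, 515, 516, 515, 517, 515, 424, 180, 200, 203, 201, 197, 206, 202, 202, 208, 197, 233, 469, 532, 518, 520, 519, 522, 515, 520, 521, 521, 516, 518, 513, 399, 366, 370, 369, 371, 369]
100 [495, 264, 230, 391, 527, 521, 512, 514, 517, 520, 511, 272, 219, 227, 226, 221, 223, 226, 233, 229, 219, 233, 396, 540, 528, 523, 522, 528, 528, 523, 523, 523, 526, 530, 520, 281, 299, 306, 289, 307, 290, 300, 313, 306, 302]
180 [486, 495, 382, 213, 394, 410, 404, 384, 260, 229, 230, 229, 231, 231, 236, 228, 232, 226, 275, 548, 530, 523, 525, 524, 525, 518, 520, 520, 522, 530, 521, 260, 202, 216, 211, 208, 206, 261, 392, 384, 393, 396, 399, 383, 387]
250 [485, 481, 468, 477, 487, 409, 219, 225, 231, 231, 227, 226, 231, 226, 221, 252, 461, 517, 513, 512, 511, 508, 510, 512, 508, 514, 513, 505, 478, 504, 517, 498, 468, 474, 479, 470, 455, 453, 465, 490, 518, 516, 512, 506, 503]
295 [115, 304, 488, 475, 483, 486, 484, 493, 503, 490, 257, 202, 210, 236, 443, 506, 497, 491, 496, 497, 497, 494, 498, 498, 494, 492, 473, 479, 482, 475, 478, 493, 498, 500, 503, 498, 497, 506, 504, 488, 493, 500, 505, 492, 502]
[ 546.19872691 -137.77009029  248.        ] [539.14935823  59.89925056 221.49547082] yaw 0.03564732117281869
[ 544.890793   -135.38939413  252.        ] [537.96531465  58.80597305 225.9612792 ] yaw 0.03564732117281877
axle yoke centre [array([457.47793862, -65.86350245, 365.1       ]), array([489.44189149, -64.80617833, 365.1       ]), array([491.47722333, -93.84939106, 365.1       ]), array([457.26466791, -95.01332662, 365.1       ])]
```

>>> {"method": "move_arm", "body": {
  "rows": [
    [[0,10.8,20,0,-1],[0,10.8,38,0,-1],[0,10.8,38,0,-1],[12,10.8,38,0,-1],[26,10.8,38,0,-1],[40,10.8,38,0,-1],[52,10.8,38,0,-1],[60,10.8,38,0,-1],[66,10.8,38,0,-1],[68.8,10.8,38,0,-1],[68.8,10.8,38,0,-1],[68.8,10.8,38,0,-1]]
  ]
}}

```text
time_s: 7.35
eef_pos: [543.3, -88.2, 302.8]
ee_rot: [-0.001, 1.0, 0.016, -0.001]
force: [-0.9, 0.3, -3.7]
grip_width: 0.393
```

```bash
python3 - <<'E'
from h import *
import pickle
s=sense();print(s['eef_pos'],s['ee_rot'],s['force'],s['grip_width'],s['wrist_torque'])
c=cam('scene');w=cam('wrist');pickle.dump((c,w),open('c5.pkl','wb'))
cv2.imwrite('pics/w5.png',np.hstack([cv2.resize(w['color'][150:420,150:410],(400,415),interpolation=cv2.INTER_CUBIC),cv2.resize(c['color'][160:240,220:297],(400,415),interpolation=cv2.INTER_CUBIC)]))
E
```

```text
[543.26645122 -88.1502482  302.82062772] [-9.17112351e-04  9.99874612e-01  1.57499562e-02 -1.36300158e-03] [-0.86955168  0.27425876 -3.65780575] 0.3934336677724055 [ 0.00587606  0.0202056  -0.06833484]
```

View pics/w5.png

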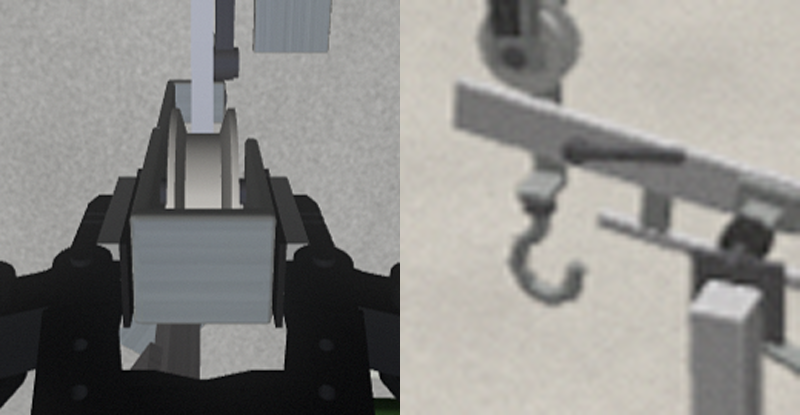

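>>> {"method": "move_arm", "body": {
  "rows": [
    [[0,0,3,0,-1],[0,0,6,0,-1],[0,0,9,0,-1],[0,0,11,0,-1],[0,0,13,0,-1],[0,0,13,0,-1]]
  ]
}}

```text
time_s: 8.2
eef_pos: [543.2, -88.1, 289.7]
ee_rot: [-0.001, 1.0, 0.016, -0.001]
force: [0.6, 1.2, -4.3]
grip_width: 0.393
```

>>> {"method": "move_arm", "body": {
  "rows": [
    [[0,0,1,0,-1],[0,0,2,0,-1],[0,0,3,0,-1],[0,0,3,0,-1]]
  ]
}}

```text
time_s: 8.7
eef_pos: [543.2, -88.1, 286.6]
ee_rot: [-0.001, 1.0, 0.016, -0.001]
force: [-0.7, -0.1, -4.8]
grip_width: 0.393
```

>>> {"method": "move_arm", "body": {
  "rows": [
    [[0,0,1,0,-1],[0,0,2,0,-1],[0,0,3,0,-1],[0,0,3,0,-1]]
  ]
}}

```text
time_s: 9.2
eef_pos: [543.3, -88.1, 284.6]
ee_rot: [-0.001, 1.0, 0.016, -0.001]
force: [-1.4, 1.5, 5.1]
grip_width: 0.396
```

>>> {"method": "move_arm", "body": {
  "rows": [
    [[0,-3,0.8,0,-1],[0,-6,1.2,0,-1],[0,-9,1.7,0,-1],[0,-12,2.1,0,-1],[0,-15,2.5,0,-1],[0,-18,3,0,-1],[0,-18,3,0,-1]]
  ]
}}

```text
time_s: 10.07
eef_pos: [542.7, -69.6, 281.9]
ee_rot: [-0.001, 1.0, 0.016, -0.001]
force: [-3.4, 1.8, 5.2]
grip_width: 0.39
```

>>> {"method": "move_arm", "body": {
  "rows": [
    [[-0.3,-4,1.0,0,-1],[-0.5,-8,1.6,0,-1],[-0.6,-12,2.2,0,-1],[-0.6,-16,2.8,0,-1],[-0.7,-20,3.4,0,-1],[-0.7,-20,3.4,0,-1]]
  ]
}}

```text
time_s: 10.82
eef_pos: [541.8, -49.1, 278.9]
ee_rot: [-0.001, 1.0, 0.016, 0.0]
force: [0.6, 1.6, 5.5]
grip_width: 0.386
```

>>> {"method": "move_arm", "body": {
  "rows": [
    [[0,-4,1.0,0,-1],[0,-8,1.6,0,-1],[-0.1,-12,2.2,0,-1],[-0.1,-16,2.8,0,-1],[-0.1,-20,3.4,0,-1],[-0.1,-24,4.0,0,-1],[-0.1,-24,4.0,0,-1]]
  ]
}}

```text
time_s: 11.7
eef_pos: [541.2, -25.1, 275.6]
ee_rot: [-0.001, 1.0, 0.016, 0.001]
force: [-2.3, -0.6, 7.7]
grip_width: 0.391
```

>>> {"method": "move_arm", "body": {
  "rows": [
    [[0,-4,1.1,0,-1],[-0.2,-8,1.8,0,-1],[-0.3,-12,2.4,0,-1],[-0.3,-16,3.0,0,-1],[-0.4,-20,3.6,0,-1],[-0.4,-24,4.2,0,-1],[-0.4,-24,4.2,0,-1]]
  ]
}}

```text
time_s: 12.58
eef_pos: [540.3, -1.0, 272.1]
ee_rot: [-0.0, 1.0, 0.017, 0.002]
force: [-0.8, 0.9, 8.0]
grip_width: 0.391
```

>>> {"method": "move_arm", "body": {
  "rows": [
    [[0,-4,1.0,0,-1],[-0.1,-8,1.6,0,-1],[-0.2,-12,2.2,0,-1],[-0.2,-16,2.8,0,-1],[-0.3,-20,3.4,0,-1],[-0.3,-24,4.0,0,-1],[-0.4,-28,4.5,0,-1],[-0.4,-32,5.1,0,-1],[-0.4,-36,5.6,0,-1],[-0.4,-36,5.4,0,-1]]
  ]
}}

```text
time_s: 13.82
eef_pos: [539.1, 35.3, 266.8]
ee_rot: [-0.0, 1.0, 0.017, 0.002]
force: [2.4, 1.7, 3.0]
grip_width: 0.391
```

```bash
python3 - <<'E'
from h import *
import pickle
s=sense();print(s['eef_pos'],s['ee_rot'],s['force'],s['grip_width'],s['wrist_torque'])
c=cam('scene');w=cam('wrist');pickle.dump((c,w),open('c6.pkl','wb'))
cv2.imwrite('pics/w6.png',np.hstack([cv2.resize(w['color'][150:420,150:410],(400,415),interpolation=cv2.INTER_CUBIC),cv2.resize(c['color'][160:240,220:297],(400,415),interpolation=cv2.INTER_CUBIC)]))
E
```

```text
[539.14907656  35.31813832 266.76551149] [-4.97506038e-04  9.99855656e-01  1.67986725e-02  2.49493507e-03] [2.42816359 1.66247236 2.95931241] 0.3910599268351888 [ 0.30391249 -0.44470176 -0.00701012]
```

View pics/w6.png

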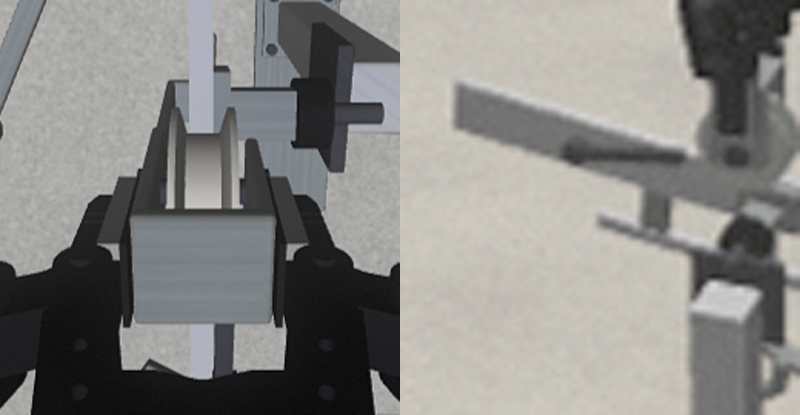

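>>> {"method": "move_arm", "body": {
  "rows": [
    [[0,0,0,0,0.6],[0,0,0,0,0.6],[0,0,0,0,0.6],[0,0,-15,0,0.6],[0,0,-45,0,0.6],[0,0,-80,0,0.6],[0,0,-100,0,0.6],[0,0,-100,0,0.6],[0,0,-100,0,0.6]]
  ]
}}

```text
time_s: 15.05
eef_pos: [538.4, 34.9, 366.1]
ee_rot: [-0.001, 1.0, 0.017, 0.002]
force: [0.2, 0.2, 0.2]
grip_width: 0.8
```

```bash
python3 - <<'E'
from h import *
import pickle
s=sense();print(s['eef_pos'],s['force'],s['grip_width'])
c=cam('scene');w=cam('wrist');pickle.dump((c,w),open('c7.pkl','wb'))
cv2.imwrite('pics/w7.png',np.hstack([cv2.resize(w['color'],(400,300)),cv2.resize(c['color'][160:280,240:400],(400,300),interpolation=cv2.INTER_CUBIC)]))
E
```

```text
[538.43427936  34.93984037 366.05409433] [0.2351029  0.23131051 0.19606737] 0.7999185575678578
```

View pics/w7.png

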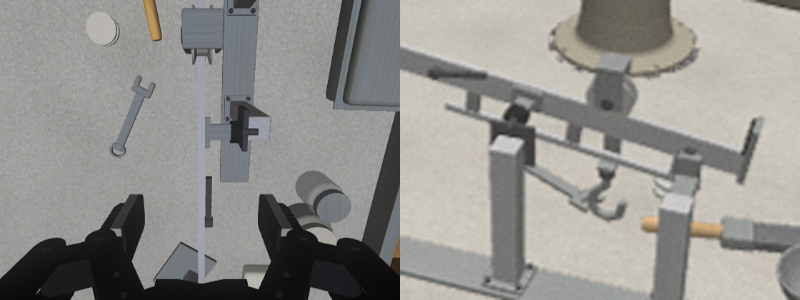

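>>> {"method": "move_arm", "body": {
  "rows": [
    [[0,0,0,0,0.6],[0,0,0,0,0.6],[0,0,0,0,0.6],[0,0,0,0,0.6],[0,0,0,0,0.6],[0,0,0,0,0.6],[0,0,0,0,0.6],[0,0,0,0,0.6],[0,0,0,0,0.6],[0,0,0,0,0.6],[0,0,0,0,0.6],[0,0,0,0,0.6]]
  ]
}}

```text
time_s: 16.65
eef_pos: [538.5, 35.0, 365.9]
ee_rot: [-0.001, 1.0, 0.017, 0.002]
force: [-0.3, -0.2, 0.3]
grip_width: 0.803
```

```bash
cat > loc.py <<'E'
from h import *
import pickle
w0=pickle.load(open('c7.pkl','rb'))[1]
w=cam('wrist');c=cam('scene');pickle.dump((c,w),open('c8.pkl','wb'))
def diff(a,b,t=60):
    m=(np.abs(a['color'].astype(int)-b['color']).sum(2)>t).astype(np.uint8)
    m=cv2.morphologyEx(m,cv2.MORPH_OPEN,np.ones((3,3)))
    n,l,st,ce=cv2.connectedComponentsWithStats(m)
    return [(st[i].tolist(),ce[i].round(1).tolist()) for i in range(1,n) if st[i,4]>40]
print('wrist vs c7',diff(w0,w)); bg=pickle.load(open('c3.pkl','rb'))[0]
print('scene vs c7',diff(pickle.load(open('c7.pkl','rb'))[0],c))
s0=np.array([530.3,283.4]);u=np.array([-.0356,1])
for k in (26,60,100,120,160): 
  b=np.append(s0-u*k,195+.145*k)
  print(k,'yoke top px wrist',proj(w,b+[0,0,60]).round(),'scene axle',proj(c,b+[0,0,18]).round(),'tip',proj(c,b+[0,0,-148]).round())
print(sense()['time_s'])
E
python3 loc.py
```

```text
wrist vs c7 [([253, 7, 61, 84, 3963], [282.7, 43.8])]
scene vs c7 [([314, 189, 21, 18, 284], [324.3, 197.3]), ([358, 195, 22, 26, 412], [369.3, 207.9]), ([321, 214, 8, 8, 54], [324.6, 217.3]), ([316, 224, 11, 14, 94], [321.4, 230.5]), ([356, 227, 14, 25, 180], [363.2, 238.3]), ([315, 239, 16, 10, 82], [322.4, 243.9]), ([356, 256, 13, 6, 56], [362.0, 258.5])]
26 yoke top px wrist [ 282. -189.] scene axle [368. 211.] tip [362. 260.]
60 yoke top px wrist [ 283. -114.] scene axle [355. 207.] tip [350. 256.]
100 yoke top px wrist [283. -32.] scene axle [340. 202.] tip [336. 252.]
120 yoke top px wrist [283.   7.] scene axle [333. 200.] tip [329. 249.]
160 yoke top px wrist [283.  82.] scene axle [318. 196.] tip [316. 245.]
16.75
```

>>> {"method": "move_arm", "body": {
  "rows": [
    [[0,0,-20,0,0.6],[0,0,-40,0,0.6],[0,0,-40,0,0.6],[0,0,-40,0,0.6],[0,0,-40,0,0.6],[0,0,-40,0,0.6],[0,0,-40,0,0.6],[0,0,-40,0,0.6],[0,0,-40,0,0.6],[0,0,-40,0,0.6],[0,0,-40,0,0.6],[0,0,-40,0,0.6]]
  ]
}}

```text
time_s: 18.25
eef_pos: [538.3, 34.9, 405.9]
ee_rot: [-0.001, 1.0, 0.017, 0.002]
force: [0.5, -0.0, -0.0]
grip_width: 0.799
```

>>> {"method": "move_arm", "body": {
  "rows": [
    [[0,0,0,0,0.6],[0,0,0,0,0.6],[0,0,0,0,0.6],[0,0,0,0,0.6],[0,0,0,0,0.6],[0,0,0,0,0.6],[0,0,0,0,0.6],[0,0,0,0,0.6],[0,0,0,0,0.6],[0,0,0,0,0.6],[0,0,0,0,0.6],[0,0,0,0,0.6]]
  ]
}}

```text
time_s: 19.75
eef_pos: [538.3, 34.9, 405.9]
ee_rot: [-0.001, 1.0, 0.017, 0.002]
force: [-0.4, 0.1, -0.5]
grip_width: 0.796
```

>>> {"method": "move_arm", "body": {
  "rows": [
    [[0,0,0,0,0.6],[0,0,0,0,0.6],[0,0,0,0,0.6],[0,0,0,0,0.6],[0,0,0,0,0.6],[0,0,0,0,0.6],[0,0,0,0,0.6],[0,0,0,0,0.6],[0,0,0,0,0.6],[0,0,0,0,0.6],[0,0,0,0,0.6],[0,0,0,0,0.6]]
  ]
}}

```text
time_s: 21.25
eef_pos: [538.3, 34.9, 405.9]
ee_rot: [-0.001, 1.0, 0.017, 0.002]
force: [-0.7, -0.5, 0.4]
grip_width: 0.798
```

```bash
cat > still.py <<'E'
from h import *
import pickle
F=[cam('scene') for _ in range(16)]
g=lambda c:cv2.cvtColor(c['color'],cv2.COLOR_BGR2GRAY).astype(np.float32)[190:275,340:395]
print(sense()['time_s'],'max diff', [float(np.abs(g(x)-g(F[0])).max()) for x in F[1:]])
print('shift tip',[np.round(cv2.phaseCorrelate(g(F[0])[40:75,8:40].copy(),g(x)[40:75,8:40].copy())[0],2).tolist() for x in F[1::4]])
bg=pickle.load(open('c3.pkl','rb'))[0]
m=(np.abs(F[-1]['color'].astype(int)-bg['color']).sum(2)>60).astype(np.uint8)
n,l,st,ce=cv2.connectedComponentsWithStats(m)
print([(st[i].tolist(),ce[i].round(1).tolist()) for i in range(1,n) if st[i,4]>40])
E
python3 still.py
```

```text
22.05 max diff [11.0, 9.0, 11.0, 11.0, 10.0, 10.0, 9.0, 9.0, 11.0, 10.0, 10.0, 9.0, 10.0, 11.0, 11.0]
shift tip [[0.01, -0.02], [-0.03, -0.06], [0.02, -0.06], [0.03, -0.1]]
[([192, 0, 128, 179, 4359], [235.1, 63.8]), ([286, 0, 139, 180, 7985], [370.5, 73.3]), ([326, 30, 23, 14, 129], [337.9, 35.7]), ([270, 62, 33, 42, 979], [286.3, 81.1]), ([271, 103, 28, 24, 303], [283.0, 114.1]), ([304, 111, 13, 32, 202], [309.7, 126.9]), ([277, 128, 9, 11, 53], [281.9, 134.0]), ([322, 140, 21, 15, 84], [333.0, 148.6]), ([374, 143, 18, 18, 208], [383.2, 150.9]), ([358, 194, 22, 27, 418], [369.1, 207.7]), ([356, 227, 16, 27, 199], [364.7, 239.1]), ([356, 255, 16, 8, 61], [362.8, 258.6])]
```

```bash
python3 - <<'E'
from h import *
import pickle
c,w=pickle.load(open('c8.pkl','rb'));c7,_=pickle.load(open('c7.pkl','rb'))
s0=np.array([530.3,283.4]);u=np.array([-.0356,1]);x=np.array([1,.0356])
for k in (22,26,30,36):
  b=np.append(s0-u*k,195+.145*k)
  P=[proj(c,b+np.r_[x*a+u*q,z]) for a in(-17,17) for q in(-15,15) for z in(35,60)]+[proj(c,b+np.r_[u*26*np.cos(t)+x*7,18+26*np.sin(t)]) for t in np.linspace(0,6.28,30)]
  print(k,np.min(P,0).round(1),np.max(P,0).round(1))
bg=pickle.load(open('c3.pkl','rb'))[0]
# slide hook & others unchanged vs start
c0=pickle.load(open('c0.pkl','rb'))['scene'];n=cam('scene')
m=(np.abs(n['color'].astype(int)-c0['color']).sum(2)>60).astype(np.uint8);k,l,st,ce=cv2.connectedComponentsWithStats(m)
print([st[i].tolist() for i in range(1,k) if st[i,4]>15 and st[i,1]+st[i,3]>150])
E
```

```text
22 [358.6 193. ] [378.9 221.1]
26 [357.1 192.6] [377.4 220.6]
30 [355.6 192.1] [375.8 220.2]
36 [353.3 191.5] [373.5 219.5]
[[371, 39, 31, 115, 593], [261, 125, 31, 67, 1428], [362, 124, 50, 43, 239], [188, 151, 18, 24, 274], [197, 185, 11, 28, 161], [358, 194, 22, 27, 415], [356, 227, 16, 27, 197], [356, 255, 16, 8, 60]]
```

```bash
python3 -c "
from h import *
print(ctrl.finish_job())"
```

```text
the job is handed in; nothing more can be done
None
```

The roller hook now hangs still at the end stop of the sloping rail, and the job is handed in at about 22 s.

- **Off the parking bar:** I gripped the yoke, lifted it 22 mm and drew it out towards its -x side.
- **Onto the rail:** I brought it in 372 mm uphill of the stop and lowered it until the rail carried it. Seat height by feel was about 249 mm, a slope of about 0.145 rad.
- **Past the latch:** I walked it down to about 248 mm uphill, reading 3 to 8 N upward on the tool at the check between moves. I then opened the gripper and rose clear, and it ran home without a nudge.

**Last checks:**
- The hook's outline in the scene picture (columns 358–380) matches the home position, 22–26 mm from the stop, to about 1 px.
- Sixteen frames over 0.8 s showed no motion.
- The tool force was near zero, with the gripper well above the rail.
- Compared with the first picture, the only changes on the bench were the roller hook's old and new places and the arm. The slide hook and the other objects had not moved.

**Disagreements:** The slope by sight, about 0.134, was lower than the 0.145 found by feel, so I used the latter. I had already viewed 12 pictures, so these last checks were done numerically rather than by viewing one.

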